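Seat the yellow sander pad in the centring jig

TASK

Fetch the sander pad with the yellow foam and set it down upright on the open bed of the centring jig, about 4 cm short of being home against the three black rollers, and let go of it. Then nudge it along the bed until its rim rests against all three rollers, flat on the bed. Leave the blue and the white pad where they are.

Things in the scene. Friction and masses are not known exactly. Their poses are not given: they have to be found in the camera images.
- yellow_pad_center (a point): Pad to seat, standing on its foam, 60 mm high, 0.15-0.3 kg: yellow foam disc 75 mm across, 25 mm thick, upright side; on its middle a steel hub, a plain cylinder 24 mm across from 25 to 60 mm above the underside, gripped from above at any yaw. Point: on the axis, 30 mm above the underside; z up. Starts on the table, right of the jig.
- nest (a point): On top of the centring jig's fixed bed (190 x 170 mm, top 12 mm over the table): where a pad's axis stands when home. x: from open mouth (robot's side) to middle roller; z up. Three black rollers, 16 mm across, 32 mm tall, stand 45.5 mm from it at 0 and +/-60 deg from x; they spin freely, so a pad pushed along +x centres itself. Bed: 120 mm before the point (clear) to 70 mm beyond.
- blue_pad_center (a point): A pad of the same shape and size with blue foam; to be left alone. Point as on the yellow pad.
- white_pad_center (a point): A pad of the same shape and size with white foam; to be left alone. Point as on the yellow pad.
There are look-alikes about, which are no part of the job. There is more than one size of the part that bears yellow_pad_center; the job needs the middle-sized.

How it is judged:
By the outcome, as a careful person would: the job done as asked, in the order asked, and still so for the second after the job is handed in, with the robot touching nothing.
It also fails if it takes over 54 s, if anything falls off the work surface, if the arm or the gripper's body presses on something with over 40 N, if the wrist force passes 120 N, or if a joint passes its speed limit or range.

ROBOT

A 6-joint arm with a two-finger parallel gripper is mounted at the origin on the work surface. World frame = base frame: x ahead of the robot, y to its left, z up, the work surface at z = 0. Lengths are in m, angles in degrees, forces in N, time in s.
With the tool pointing down it reaches from about 0.25 to 0.725 m from the base axis. Payload 9.7 kg.
Tool frame: the origin (TCP) lies on the centre line of the jaws, within the pads' length; the fingertips stand 19 mm ahead of it and the grasp point (between the pads) is the TCP; z points along the fingers, y is the direction in which the jaws open and shut (so a half turn about z gives the same grasp; the last joint's range is limited). The gripper opens to 85 mm and grips with 20 to 120 N. Pads are 22 mm wide; open, the fingers measure 114 mm over their backs; the gripper's body (76 mm by 85 mm) begins 54 mm behind the grasp point. The pads swing forward as they close: fully open they stand 13 mm farther back than shut.
Start: joints at [77.177, 4.979, 10.078, 95.1, 0, 90], TCP at [0.122, 0.536, 0.25] pointing down, gripper open.
Joint ranges: [-179.16, 179.16], [-48.56, 103.87], [-65.8, 70.77], [-126.05, 130.52], [-82.76, 87.17], [-180, 180]. Speed limits (degrees/s): [127.2, 127.2, 147.25, 180, 180, 180].

INTERFACE

Orientations are given as [roll, pitch, yaw] about the fixed x, y, z axes, in that order (R = Rz(yaw) Ry(pitch) Rx(roll)).
In Python, from workcell import bot gives the robot as it stands.
- The arm moves only by the tool servo_tool, never from a script. Its argument "motion" is a list that holds one entry, the list of rows, each a list of 6 numbers: the shift along the tool's x, y, z in mm, then the turn, a rotation vector about the tool's x, y, z in rad. A call has 1 to 5 rows; each row shifts and turns the commanded pose from where the row before left it, along the tool's axes as they then stand; what a row does not reach is not made up. A row lasts 1/10 s, in which the tool goes at most 50 mm and 8.59 degrees, less where a joint would pass 70% of its speed; a pose out of reach is approached as far as the arm can. A call is refused whole if a number of a shift passes 50 or a number of a turn 0.15, either way. A call with a gripper value outside its range is refused whole. "gripper" is the finger opening in mm, from 0 to 85.4, set as the call begins (left out, the last holds). The fingers move at their own pace and stop on an object; "newtons" is the grip in N (left out, the last holds). Time passes only in rows, so rows that do not move let the fingers close. It gives the time, the measured TCP pose, the force and the opening at its end, in the units of the state.
- bot.get_obs(): the state, without advancing time (a new reading comes with each control period).
- bot.camera(name): name is "scene" or "top" or "wrist"; returns a dict with "color" (420x560x3 uint8, red, green, blue), "fx", "fy", "cx", "cy" (pixels), "R" (3x3) and "t" (3): a world point X has camera coordinates R X + t. Camera axes: x right, y down, z forward; pixel columns grow to the right and rows downward; lengths in m; the calibration is good to about 2 mm. A picture is of the moment at which its call begins. There is no depth.
- bot.job_done(): hands the job in, once; it reports no verdict.
Trained networks look in a picture, given as the dict that the camera call returned (one of the last four; its "shot" number tells which), for a name from the list of things; names that differ only in an ending like _2 or _b are one class to them, and where a whole thing is asked for, a point or a joint stands for the part that bears it (a point fixed in the world has none). Each returns a list of dicts, best first, with "confidence" (0 to 1); they miss things now and then, are a little off and sometimes report something else, mostly with a low value. They report only what shows in the picture. A call takes as long as a camera call. They do not tell look-alikes from the thing itself.
- bot.look_for(picture, label): "rect" ([left, top, width, height] in pixels, round what is visible of it).
The state is a dict: "time": time; "q": joint angles; "qd": joint speeds; "joint_efforts": joint torques, N m; "ee_pos": TCP position; "tcp_rot": TCP orientation; "wrist_force": force on the tool from outside, world axes, zero at the start; "torque": the same for the moment, N m; "opening": finger opening in m.
Only numpy, scipy, OpenCV 4.12 (cv2) and the standard library are available. Lean on these libraries where they do the work, as an engineer would, in place of code of your own. Each camera call takes 0.05 s, during which the arm holds its last target.

## Working session

There is one attempt and no reset: what is moved stays moved. The work goes in short steps, Python scripts to look and compute and a tool call to move; the robot and the scene stay as the last step left them, time stands still between calls to the robot, and variables do not carry over. Pictures are saved under pics/ and viewed, and the job is handed in when it is done.

Besides the shell and the picture viewer there is one more tool, called after "Call:" as name([rows], argument=value, ...), one row to a line, values as JSON. servo_tool: Moves the arm, as the interface text tells. Its arguments: {"type":"object","properties":{"motion":{"type":"array","items":{"type":"array","items":{"type":"array","items":{"type":"number"}}}},"gripper":{"type":"number"},"newtons":{"type":"number"}},"required":["motion"]}

```bash
mkdir -p pics; ls; cat > h.py <<'E'
import cv2,numpy as np
from workcell import bot
def save(p,n,box=None,s=1):
    im=p["color"][:,:,::-1]
    if box: l,t,r,b=box; im=im[t:b,l:r]
    if s!=1: im=cv2.resize(im,None,fx=s,fy=s,interpolation=cv2.INTER_CUBIC)
    cv2.imwrite("pics/"+n,np.ascontiguousarray(im))
def proj(p,X):
    c=np.array(p["R"])@np.array(X,float)+np.array(p["t"]); return np.array([p["fx"]*c[0]/c[2]+p["cx"],p["fy"]*c[1]/c[2]+p["cy"]])
def ray(p,u,v,z):
    R=np.array(p["R"]);t=np.array(p["t"]);o=-R.T@t
    d=R.T@np.array([(u-p["cx"])/p["fx"],(v-p["cy"])/p["fy"],1]); return o+d*(z-o[2])/d[2]
E
python3 - <<'E'
from h import *
import pickle
for n in ["top","scene"]:
    p=bot.camera(n); save(p,n+"1.png"); pickle.dump(p,open(n+"1.pkl","wb"))
    print(n,p["fx"],np.round(-np.array(p["R"]).T@p["t"],3))
    for l in ["yellow_pad_center","nest","blue_pad_center","white_pad_center"]:
        print(l,[(np.round(d["rect"]).tolist(),round(d["confidence"],2)) for d in bot.look_for(p,l)])
o=bot.get_obs();print(o["time"],o["ee_pos"],o["tcp_rot"],o["wrist_force"])
E
```

```text
pics
top 410.78272112439635 [ 0.368 -0.091  0.912]
yellow_pad_center [([328.0, 245.0, 51.0, 47.0], 0.89), ([410.0, 207.0, 28.0, 23.0], 0.78), ([356.0, 183.0, 35.0, 36.0], 0.77)]
nest [([135.0, 95.0, 87.0, 89.0], 0.71)]
blue_pad_center [([274.0, 198.0, 38.0, 36.0], 0.79)]
white_pad_center [([307.0, 105.0, 32.0, 40.0], 0.76)]
scene 404.07613787999605 [0.854 0.321 0.837]
yellow_pad_center [([263.0, 142.0, 39.0, 42.0], 0.77), ([210.0, 145.0, 18.0, 16.0], 0.7), ([216.0, 166.0, 30.0, 27.0], 0.66)]
nest [([245.0, 280.0, 117.0, 118.0], 0.95)]
blue_pad_center [([268.0, 199.0, 29.0, 29.0], 0.93)]
white_pad_center [([184.0, 227.0, 35.0, 30.0], 0.71)]
0.5 [0.12206495 0.53626995 0.25027791] [-1.79997948e+02  1.50004203e-04  1.67176778e+02] [ 0.63045585 -0.43718066 -0.23794424]
```

View pics/top1.png

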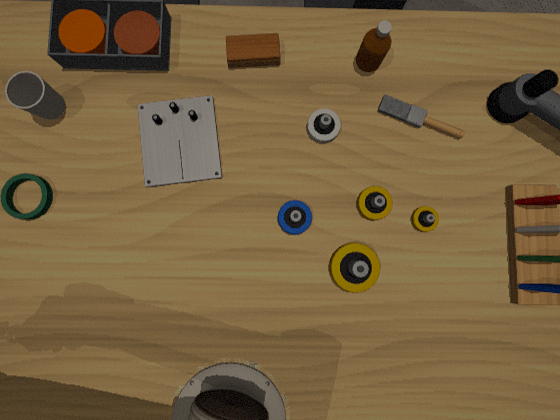

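View pics/scene1.png

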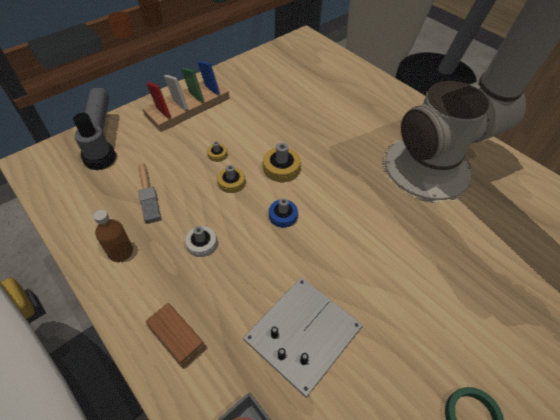

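The top picture shows three yellow pads: large (355,268), middle (375,203) and small (426,218). Blue is at (295,217) and white at (323,126). The jig is at (180,140), with its rollers at (157,119), (174,107) and (193,114). My choice is the middle one at (375,203), which I'll check by size in a crop.

```bash
python3 - <<'E'
from h import *
import pickle
p=pickle.load(open("top1.pkl","rb"));s=pickle.load(open("scene1.pkl","rb"))
a=p["color"][165:300,255:445,::-1]; b=p["color"][85:195,125:235,::-1]
cv2.imwrite("pics/c1.png",cv2.resize(a,None,fx=4,fy=4,interpolation=cv2.INTER_CUBIC))
cv2.imwrite("pics/c2.png",cv2.resize(b,None,fx=5.4,fy=5.4,interpolation=cv2.INTER_CUBIC))
save(s,"c3.png",(235,270,375,400),5)
def mask(im):
    h=cv2.cvtColor(im,cv2.COLOR_RGB2HSV); return cv2.inRange(h,(22,150,70),(34,255,255))
for nm,pp in(("top",p),("scene",s)):
    m=mask(pp["color"]);n,l,st,c=cv2.connectedComponentsWithStats(m)
    for i in range(1,n):
        if st[i,4]>80:
            cs=cv2.convexHull(np.argwhere(l==i)[:,::-1].astype(np.int32)); 
            q=np.array([ray(pp,u,v,.025)[:2] for u,v in cs[:,0]],np.float32)
            (x,y),r=cv2.minEnclosingCircle(q); print(nm,st[i],"centre",x,y,"diam",2*r)
E
```

```text
top [358 186  35  34 529] centre 0.4650781452655792 -0.3063679039478302 diam 0.07547446340322495
top [413 206  26  26 311] centre 0.4331260621547699 -0.41605550050735474 diam 0.05945005267858505
top [ 331  243   49   50 1123] centre 0.3244480788707733 -0.2610202133655548 diam 0.10808279365301132
```

View pics/c1.png

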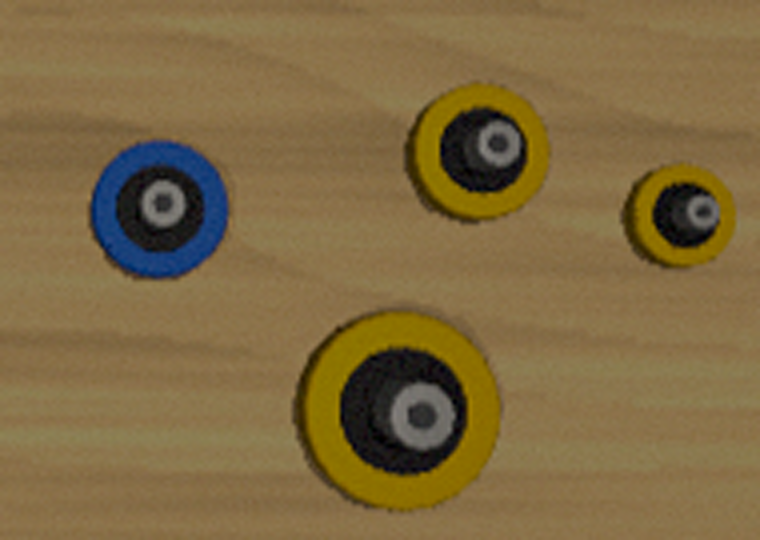

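View pics/c2.png

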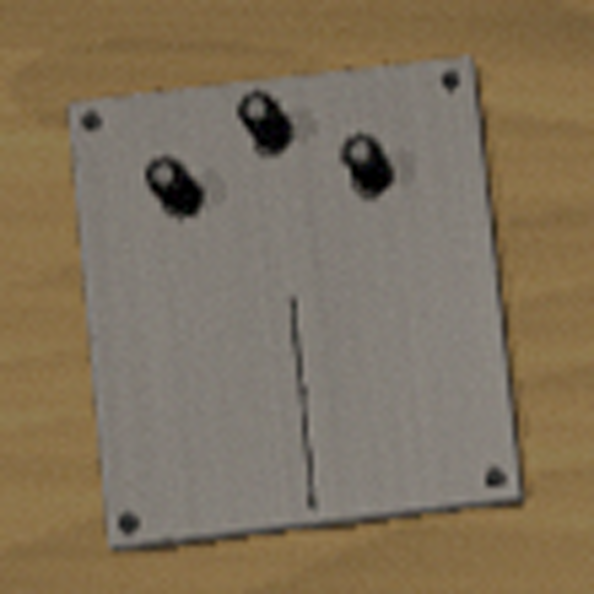

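View pics/c3.png

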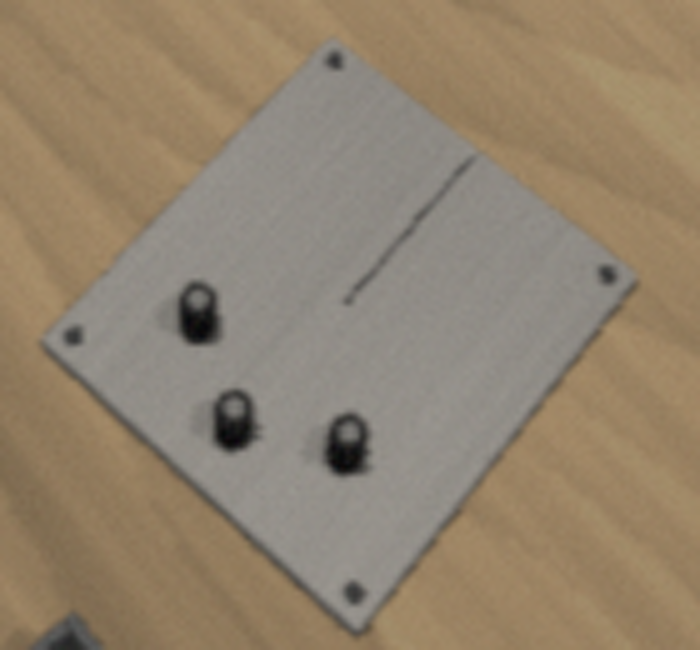

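```bash
python3 - <<'E'
from h import *
import pickle
from scipy.optimize import least_squares
p=pickle.load(open("top1.pkl","rb"));s=pickle.load(open("scene1.pkl","rb"))
h=.0455;a=np.pi/3
loc=[(h,0,.044),(h*np.cos(a),h*np.sin(a),.044),(h*np.cos(a),-h*np.sin(a),.044),(.07,.085,.012),(.07,-.085,.012),(-.12,-.085,.012),(-.12,.085,.012)]
loc=np.array(loc)
pt=np.array([(260,106),(164,172),(357,148),(70,103),(470,58),(522,500),(113,548)])/5.4+[125,85]-.4
ps=np.array([(235,403),(348,428),(198,295),(358,632),(43,345),(335,42),(637,282)])/5+[235,270]-.4
def W(x,l): c,n=np.cos(x[2]),np.sin(x[2]); return np.array([x[0]+c*l[0]-n*l[1],x[1]+n*l[0]+c*l[1],l[2]])
for nm,obs in (("top",[(p,pt)]),("scene",[(s,ps)]),("both",[(p,pt),(s,ps)])):
    f=lambda x:np.concatenate([(proj(q,W(x,l))-o) for q,O in obs for l,o in zip(loc,O)])
    r=least_squares(f,[.6,.1,0]);print(nm,np.round(r.x[:2],4),np.degrees(r.x[2]),"rms px",np.sqrt(np.mean(r.fun**2)))
print("hub top from top cam",ray(p,497/4+255-.4,143/4+165-.4,.06))
save(s,"c4.png",(200,150,260,200),10)
import itertools
for n,pp in(("top",p),("scene",s)): print(n,proj(pp,(.465,-.306,.06)),proj(pp,(.465,-.306,0)))
E
```

```text
top [0.6251 0.1316] 8.100541910975238 rms px 0.5300653843384543
scene [0.6259 0.1322] 7.630420523113744 rms px 0.8994996480012832
both [0.6255 0.1319] 7.852744585272461 rms px 0.7668019414299119
hub top from top cam [ 0.46601    -0.30613006  0.06      ]
top [378.79386083 200.82765814] [372.1130576 203.7341142]
scene [230.55054207 167.24606049] [232.21058206 182.33029815]
```

View pics/c4.png

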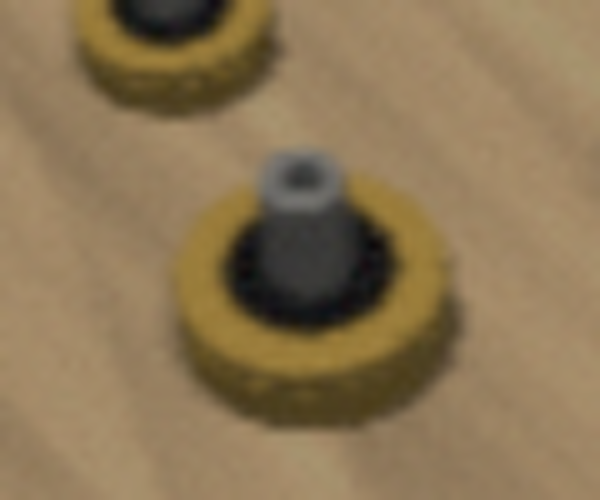

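The crop confirms the middle pad: diameter 75.5 mm, and hub positions agree between both cameras at (0.4655, -0.306). The nest fits at (0.6255, 0.132) with yaw 7.9°. Next I'll write a planner that prints rows in the tool's axes.

```bash
cat > plan.py <<'E'
from h import *
def plan(wps,yaw,n,start=None,y0=None):
    o=bot.get_obs(); P=np.array(o["ee_pos"]) if start is None else np.array(start); y=o["tcp_rot"][2] if y0 is None else y0
    print("t",round(o["time"],2),"pos",np.round(P*1000,1),"rot",np.round(o["tcp_rot"],2),"F",np.round(o["wrist_force"],1),"open",o["opening"])
    pts=np.vstack([P,np.array(wps)]);L=np.r_[0,np.cumsum(np.linalg.norm(np.diff(pts,axis=0),axis=1))]
    d=(yaw-y)/n; tp=np.array(P)
    for i in range(n):
        g=np.array([np.interp(L[-1]*(i+1)/n,L,pts[:,k]) for k in range(3)])
        w=(g-tp)*1000; a=np.radians(y);c,s=np.cos(a),np.sin(a)
        r=np.round([c*w[0]+s*w[1],s*w[0]-c*w[1],-w[2]],0 if n>3 else 1)
        t=round(-np.radians(d),3)
        print(f"[{r[0]:g},{r[1]:g},{r[2]:g},0,0,{t:g}],",end="" if (i+1)%5 else "\n")
        tp=tp+np.array([c*r[0]+s*r[1],s*r[0]-c*r[1],-r[2]])/1000; y-=np.degrees(t)
    print("\nend",np.round(tp*1000,1),y)
E
python3 - <<'E'
from plan import *
plan([(.40,.30,.22),(.46,0,.2),(.4655,-.306,.13)],57,25)
E
```

```text
t 0.5 pos [122.1 536.3 250.3] rot [-180.      0.    167.18] F [ 0.6 -0.4 -0.2] open 0.08518005323341002
[-35,-18,3,0,0,0.077],[-36,-16,4,0,0,0.077],[-37,-12,3,0,0,0.077],[-38,-10,3,0,0,0.077],[-39,-7,3,0,0,0.077],
[-39,-3,4,0,0,0.077],[-40,-1,3,0,0,0.077],[-39,2,3,0,0,0.077],[-39,5,3,0,0,0.077],[-36,-10,3,0,0,0.077],
[-37,-15,3,0,0,0.077],[-37,-11,2,0,0,0.077],[-39,-9,3,0,0,0.077],[-39,-6,2,0,0,0.077],[-39,-3,3,0,0,0.077],
[-39,0,3,0,0,0.077],[-39,4,2,0,0,0.077],[-39,-1,9,0,0,0.077],[-38,2,8,0,0,0.077],[-38,6,9,0,0,0.077],
[-38,8,9,0,0,0.077],[-37,11,9,0,0,0.077],[-36,13,9,0,0,0.077],[-35,17,8,0,0,0.077],[-33,19,9,0,0,0.077],

end [ 465.7 -306.1  130.3] 56.88240247618508
```

Call:
servo_tool([
  [[-35,-18,3,0,0,0.077],[-36,-16,4,0,0,0.077],[-37,-12,3,0,0,0.077],[-38,-10,3,0,0,0.077],[-39,-7,3,0,0,0.077]],
])

```text
time: 1.0
ee_pos: [0.2725, 0.4076, 0.2343]
tcp_rot: [180.0, 0.0, 145.0]
wrist_force: [1.4, 0.5, 0.4]
opening: 0.0854
```

Call:
servo_tool([
  [[-39,-3,4,0,0,0.077],[-40,-1,3,0,0,0.077],[-39,2,3,0,0,0.077],[-39,5,3,0,0,0.077],[-36,-10,3,0,0,0.077]],
])

```text
time: 1.5
ee_pos: [0.4072, 0.271, 0.2177]
tcp_rot: [180.0, 0.0, 122.9]
wrist_force: [-0.6, 0.6, 0.2]
opening: 0.0854
```

Call:
servo_tool([
  [[-37,-15,3,0,0,0.077],[-37,-11,2,0,0,0.077],[-39,-9,3,0,0,0.077],[-39,-6,2,0,0,0.077],[-39,-3,3,0,0,0.077]],
])

```text
time: 2.0
ee_pos: [0.4442, 0.0771, 0.2055]
tcp_rot: [180.0, -0.0, 100.8]
wrist_force: [0.5, -0.1, -0.2]
opening: 0.0858
```

Call:
servo_tool([
  [[-39,0,3,0,0,0.077],[-39,4,2,0,0,0.077],[-39,-1,9,0,0,0.077],[-38,2,8,0,0,0.077],[-38,6,9,0,0,0.077]],
])

```text
time: 2.5
ee_pos: [0.4623, -0.115, 0.1742]
tcp_rot: [180.0, -0.0, 78.8]
wrist_force: [0.5, 1.3, 0.3]
opening: 0.0853
```

Tracking well.

Call:
servo_tool([
  [[-38,8,9,0,0,0.077],[-37,11,9,0,0,0.077],[-36,13,9,0,0,0.077],[-35,17,8,0,0,0.077],[-33,19,9,0,0,0.077]],
])

```text
time: 3.0
ee_pos: [0.4655, -0.3078, 0.1301]
tcp_rot: [180.0, -0.0, 56.7]
wrist_force: [0.4, 1.0, 0.7]
opening: 0.0853
```

Call:
servo_tool([
  [[0,0,0,0,0,0],[0,0,0,0,0,0]],
])

```text
time: 3.2
ee_pos: [0.4653, -0.3066, 0.1298]
tcp_rot: [-179.9, -0.0, 56.8]
wrist_force: [0.0, 0.4, 0.2]
opening: 0.0853
```

```bash
python3 - <<'E'
from plan import *
p=bot.camera("wrist"); save(p,"w1.png")
print([(np.round(d["rect"]).tolist(),round(d["confidence"],2)) for d in bot.look_for(p,"yellow_pad_center")])
print(proj(p,(.4655,-.306,.06)),proj(p,(.4655,-.306,.025)))
plan([(.4655,-.306,.05)],57,4)
E
```

```text
[([230.0, 164.0, 97.0, 101.0], 0.91), ([286.0, 298.0, 64.0, 69.0], 0.88), ([25.0, 192.0, 148.0, 140.0], 0.7)]
[275.40570733 233.78902275] [275.56004439 216.25870671]
t 3.3 pos [ 465.8 -305.5  130.5] rot [ 1.800e+02 -1.000e-02  5.694e+01] F [ 0.5 -0.4 -0.6] open 0.08518342507710014
[-0,0,20,0,0,-0],[-0,0,20,0,0,-0],[-0,0,20,0,0,-0],[-1,0,21,0,0,-0],
end [ 465.2 -306.3   49.5] 56.93593532370478
```

View pics/w1.png

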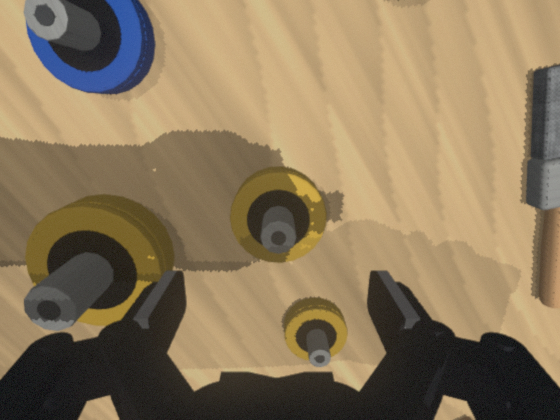

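```bash
python3 - <<'E'
from plan import *
p=bot.camera("wrist")
print(ray(p,279,237,.06), ray(p,(230+327)/2,0.5*(164+265),.02)); print(proj(p,(.4655,-.306,.06)))
E
```

```text
[ 0.46663224 -0.30844848  0.06      ] [ 0.46770567 -0.30671554  0.02      ]
[275.52284662 234.97663534]
```

The wrist view shows the yellow hub top at (279,237), about 2 mm from my estimate. I'll use (0.466, -0.307) and descend.

Call:
servo_tool([
  [[-1,1,20,0,0,0],[0,0,20,0,0,0],[0,0,20,0,0,0],[0,0,20,0,0,0],[0,0,0,0,0,0]],
])

```text
time: 3.85
ee_pos: [0.4651, -0.3056, 0.0482]
tcp_rot: [-179.8, -0.0, 57.0]
wrist_force: [0.1, 0.7, 0.2]
opening: 0.0855
```

Call:
servo_tool([
  [[0,0,0,0,0,0],[0,0,0,0,0,0],[0,0,0,0,0,0],[0,0,0,0,0,0],[0,0,0,0,0,0]],
], gripper=10, newtons=40)

```text
time: 4.35
ee_pos: [0.4663, -0.3076, 0.0512]
tcp_rot: [179.9, -0.0, 56.9]
wrist_force: [-0.5, 0.2, 4.7]
opening: 0.0228
```

Call:
servo_tool([
  [[0,0,0,0,0,0],[0,0,0,0,0,0],[0,0,0,0,0,0]],
])

```text
time: 4.65
ee_pos: [0.4663, -0.3076, 0.0512]
tcp_rot: [179.9, -0.0, 56.9]
wrist_force: [-0.7, 1.8, 6.3]
opening: 0.0227
```

Call:
servo_tool([
  [[0,0,-10,0,0,0],[0,0,-20,0,0,0],[0,0,-30,0,0,0],[0,0,-30,0,0,0],[0,0,0,0,0,0]],
])

```text
time: 5.15
ee_pos: [0.4673, -0.3084, 0.1449]
tcp_rot: [179.7, 0.0, 56.9]
wrist_force: [-0.0, -0.2, -2.8]
opening: 0.0229
```

```bash
python3 - <<'E'
from plan import *
p=bot.camera("wrist"); save(p,"w2.png")
p=bot.camera("scene"); save(p,"s2.png",(150,60,350,220),4)
a=np.radians(7.85);N=np.array([.6255,.1319]);d=np.array([np.cos(a),np.sin(a)])
g=N-.04*d;print(g)
plan([(.50,-.1,.15),(g[0],g[1],.115)],7.85,14)
E
```

```text
[0.58587484 0.1264368 ]
t 5.25 pos [ 466.1 -307.5  140.6] rot [179.96   0.    56.88] F [-0.1  0.3 -3.9] open 0.0227613822589875
[30,-13,-1,0,0,0.061],[29,-15,-2,0,0,0.061],[27,-17,-1,0,0,0.061],[27,-18,-2,0,0,0.061],[26,-20,-1,0,0,0.061],
[24,-21,-2,0,0,0.061],[25,-21,2,0,0,0.061],[26,-19,5,0,0,0.061],[25,-21,4,0,0,0.061],[23,-22,5,0,0,0.061],
[22,-24,5,0,0,0.061],[20,-25,4,0,0,0.061],[19,-26,5,0,0,0.061],[17,-27,5,0,0,0.061],
end [585.8 126.5 114.6] 7.9486193826303175
```

View pics/w2.png

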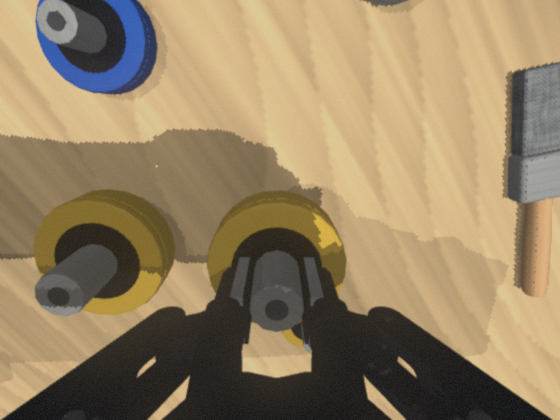

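View pics/s2.png

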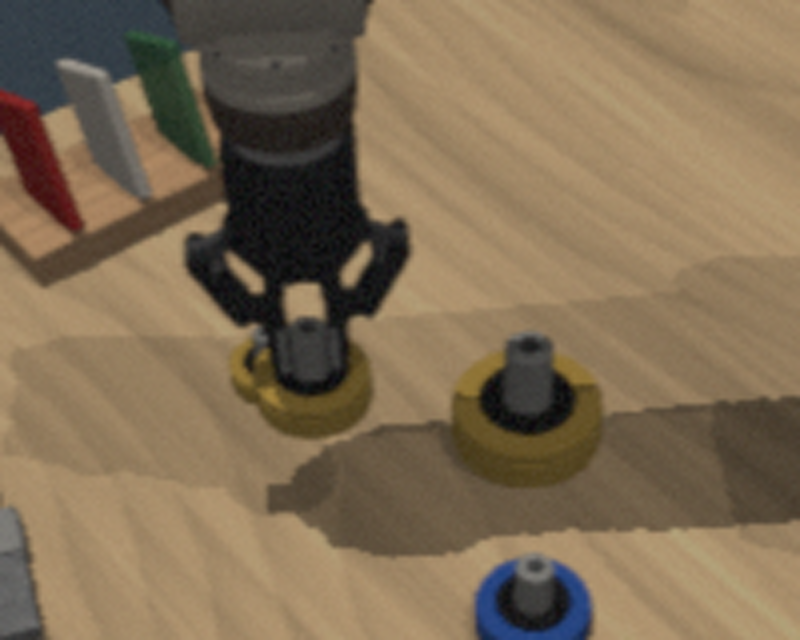

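The pad is held upright and clear of the table. Carrying it to the jig.

Call:
servo_tool([
  [[30,-13,-1,0,0,0.061],[29,-15,-2,0,0,0.061],[27,-17,-1,0,0,0.061],[27,-18,-2,0,0,0.061],[26,-20,-1,0,0,0.061]],
])

```text
time: 5.75
ee_pos: [0.4914, -0.1457, 0.1457]
tcp_rot: [-179.9, 0.1, 39.2]
wrist_force: [1.0, 0.0, -3.4]
opening: 0.023
```

Call:
servo_tool([
  [[24,-21,-2,0,0,0.061],[25,-21,2,0,0,0.061],[26,-19,5,0,0,0.061],[25,-21,4,0,0,0.061],[23,-22,5,0,0,0.061]],
])

```text
time: 6.25
ee_pos: [0.5396, 0.0076, 0.1314]
tcp_rot: [-180.0, 0.1, 21.8]
wrist_force: [0.5, -0.6, -2.5]
opening: 0.0232
```

Call:
servo_tool([
  [[22,-24,5,0,0,0.061],[20,-25,4,0,0,0.061],[19,-26,5,0,0,0.061],[17,-27,5,0,0,0.061],[0,0,0,0,0,0]],
])

```text
time: 6.75
ee_pos: [0.5889, 0.1077, 0.1111]
tcp_rot: [-179.1, 0.2, 10.0]
wrist_force: [-0.8, -0.5, -3.3]
opening: 0.0228
```

Call:
servo_tool([
  [[0,0,0,0,0,0],[0,0,0,0,0,0],[0,0,0,0,0,0]],
])

```text
time: 7.05
ee_pos: [0.5887, 0.1058, 0.1143]
tcp_rot: [-179.1, 0.0, 9.9]
wrist_force: [0.3, 0.5, -2.2]
opening: 0.0229
```

```bash
python3 - <<'E'
from plan import *
p=bot.camera("wrist"); save(p,"w3.png")
p=bot.camera("scene"); save(p,"s3.png",(200,200,400,350),4)
o=bot.get_obs();print(o["ee_pos"],o["tcp_rot"],o["wrist_force"],o["torque"])
E
```

```text
[0.58891891 0.1058997  0.1145773 ] [-1.79134945e+02 -4.55591833e-03  9.86366336e+00] [-0.50094738  0.50436769 -3.51832715] [-0.01682404 -0.02489819  0.00062874]
```

View pics/w3.png

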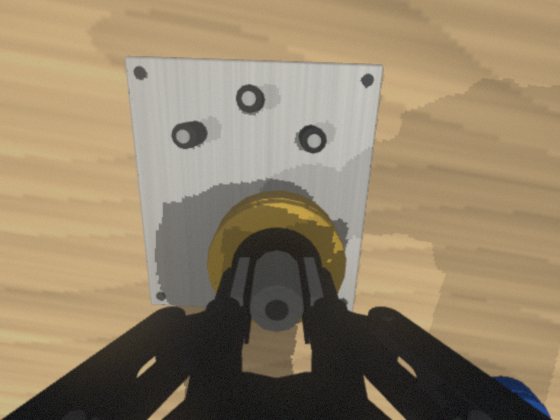

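View pics/s3.png

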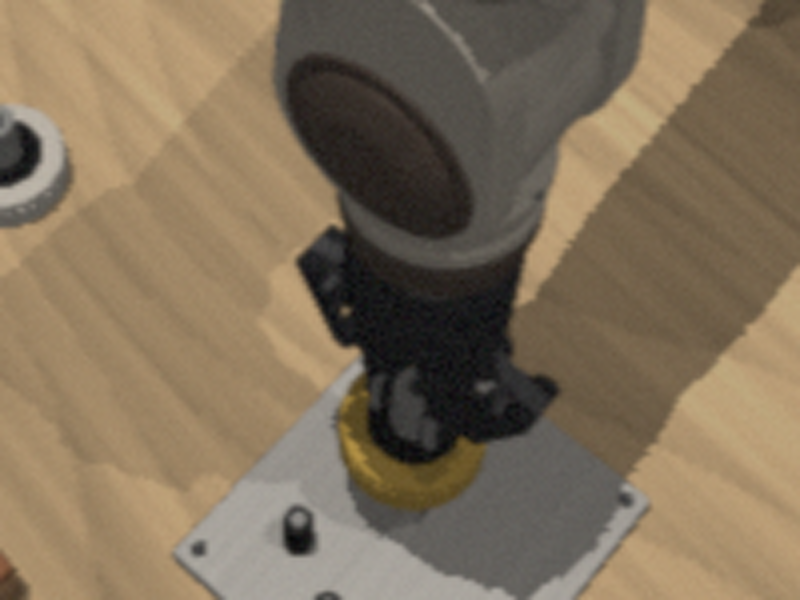

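Some rows didn't reach: the arm is about 20 mm short in y with 0.9° of tilt. I'll check the joints and the nest from this view.

```bash
python3 - <<'E'
from plan import *
o=bot.get_obs();print(np.round(o["q"],2),np.round(o["qd"],2))
p=bot.camera("wrist")
N=np.array([.6255,.1319])
for k in(0,60,-60):
    a=np.radians(7.85+k);print(k,proj(p,(N[0]+.0455*np.cos(a),N[1]+.0455*np.sin(a),.044)))
    
print([ray(p,u,v,.044) for u,v in((249,98),(182,136),(314,142))])
plan([(.5859,.1264,.11)],7.85,4)
E
```

```text
[  9.81  11.04   1.82  80.78   0.87 179.95] [ 0.21  0.01  0.14 -0.09  0.01 -0.  ]
0 [245.60817387  95.59856213]
60 [179.29138267 133.74704453]
-60 [311.61548011 138.7341752 ]
[array([0.66962391, 0.13600992, 0.044     ]), array([0.64162341, 0.17234107, 0.044     ]), array([0.65179711, 0.09418205, 0.044     ])]
t 7.2 pos [589.  106.  114.6] rot [-1.7913e+02 -1.0000e-02  9.8700e+00] F [ 0.3 -0.2 -3.2] open 0.0232176540695653
[0,-5,1,0,0,0.009],[0,-5,1,0,0,0.009],[0,-5,1,0,0,0.009],[0,-6,2,0,0,0.009],
end [585.7 126.7 109.6] 7.80831569783351
```

Joint 6 sits at its 180° limit (yaw = j1 + 180 − j6), so I'll place at yaw 30 instead. Rotating back and correcting the tilt.

Call:
servo_tool([
  [[0,0,0,-0.015,0,0],[0,0,0,0,0,-0.117],[0,0,0,0,0,-0.117],[0,0,0,0,0,-0.117],[7,-19,0,0,0,0]],
])

```text
time: 7.7
ee_pos: [0.5862, 0.1231, 0.1145]
tcp_rot: [-180.0, -0.0, 30.3]
wrist_force: [-0.7, 1.3, -2.2]
opening: 0.0228
```

Call:
servo_tool([
  [[0,0,0,0,0,0],[0,0,0,0,0,0],[0,0,0,0,0,0]],
])

```text
time: 8.0
ee_pos: [0.586, 0.1242, 0.1144]
tcp_rot: [-179.9, -0.0, 30.2]
wrist_force: [-0.2, 1.0, -2.1]
opening: 0.0229
```

```bash
python3 - <<'E'
from plan import *
o=bot.get_obs();print(np.round(o["q"],2))
a=np.radians(7.85);N=np.array([.625,.131]);print(N-.04*np.array([np.cos(a),np.sin(a)]))
plan([(.5855,.1255,.075)],30,3)
E
```

```text
[1.1940e+01 1.1140e+01 1.9100e+00 8.0780e+01 6.0000e-02 1.6176e+02]
[0.58537484 0.1255368 ]
t 8.0 pos [586.  124.2 114.4] rot [-1.7994e+02 -1.0000e-02  3.0180e+01] F [-0.2  1.  -2.1] open 0.022879640717132367
[0.1,-0.5,13.1,0,0,0.001],[0.1,-0.4,13.1,0,0,0.001],[0.1,-0.5,13.2,0,0,0.001],
end [585.5 125.6  75. ] 30.008385912243916
```

Call:
servo_tool([
  [[0,-1,15,0,0,0],[0,0,15,0,0,0],[0,0,12,0,0,0],[0,0,4,0,0,0],[0,0,2,0,0,0]],
])

```text
time: 8.5
ee_pos: [0.5849, 0.1253, 0.0652]
tcp_rot: [-179.9, 0.1, 30.2]
wrist_force: [-0.4, 0.0, -1.8]
opening: 0.0225
```

Call:
servo_tool([
  [[0,0,1,0,0,0],[0,0,0,0,0,0]],
])

```text
time: 8.7
ee_pos: [0.5856, 0.1255, 0.0657]
tcp_rot: [-179.9, -0.1, 30.2]
wrist_force: [-1.2, -0.4, -1.6]
opening: 0.023
```

Call:
servo_tool([
  [[0,0,1,0,0,0],[0,0,0,0,0,0]],
])

```text
time: 8.9
ee_pos: [0.5855, 0.1255, 0.0646]
tcp_rot: [-179.9, -0.0, 30.2]
wrist_force: [-0.5, 0.3, -2.5]
opening: 0.0224
```

Call:
servo_tool([
  [[0,0,1,0,0,0],[0,0,0,0,0,0]],
])

```text
time: 9.1
ee_pos: [0.5854, 0.1255, 0.0634]
tcp_rot: [-179.9, -0.0, 30.2]
wrist_force: [0.2, 0.1, -2.8]
opening: 0.023
```

Call:
servo_tool([
  [[0,0,1,0,0,0],[0,0,0,0,0,0]],
])

```text
time: 9.3
ee_pos: [0.5855, 0.1256, 0.0632]
tcp_rot: [-179.9, -0.1, 30.2]
wrist_force: [-2.6, 0.6, 4.0]
opening: 0.0227
```

Call:
servo_tool([
  [[0,0,0,0,0,0],[0,0,0,0,0,0],[0,0,0,0,0,0],[0,0,0,0,0,0],[0,0,0,0,0,0]],
], gripper=60)

```text
time: 9.8
ee_pos: [0.5854, 0.1255, 0.0623]
tcp_rot: [-179.9, -0.0, 30.2]
wrist_force: [0.1, 0.7, 0.1]
opening: 0.0603
```

Call:
servo_tool([
  [[0,0,-15,0,0,0],[0,0,-25,0,0,0],[0,0,-25,0,0,0],[0,0,-25,0,0,0],[0,0,0,0,0,0]],
])

```text
time: 10.3
ee_pos: [0.5869, 0.1257, 0.1576]
tcp_rot: [180.0, -0.4, 30.2]
wrist_force: [0.3, 0.2, 0.3]
opening: 0.0598
```

```bash
python3 - <<'E'
from plan import *
p=bot.camera("wrist"); save(p,"w4.png")
q=bot.camera("top"); save(q,"t4.png",(110,70,250,210),4)
print([(np.round(d["rect"]).tolist(),round(d["confidence"],2)) for d in bot.look_for(p,"yellow_pad_center")],proj(p,(.5855,.1255,.072)))
print([(np.round(d["rect"]).tolist(),round(d["confidence"],2)) for d in bot.look_for(q,"yellow_pad_center")],proj(q,(.5855,.1255,.037)))
a=np.radians(7.85);N=np.array([.625,.131]);d=np.array([np.cos(a),np.sin(a)])
s=N-.105*d;print(s)
plan([(s[0],s[1],.13)],187.85,21)
E
```

```text
[([231.0, 165.0, 90.0, 90.0], 0.57)] [274.2540281  228.94791261]
[([160.0, 125.0, 36.0, 40.0], 0.96), ([328.0, 241.0, 52.0, 52.0], 0.89), ([408.0, 204.0, 29.0, 29.0], 0.85)] [177.19276817 143.597121  ]
[0.52098395 0.11665909]
t 10.5 pos [585.1 125.3 151.8] rot [-1.7989e+02  3.0000e-02  3.0190e+01] F [-0.8  0.2 -0.7] open 0.06022432602060836
[-3,-1,1,0,0,-0.131],[-2,-2,1,0,0,-0.131],[-3,-2,1,0,0,-0.131],[-2,-2,1,0,0,-0.131],[-2,-2,1,0,0,-0.131],
[-2,-3,1,0,0,-0.131],[-1,-3,1,0,0,-0.131],[-1,-3,1,0,0,-0.131],[-0,-3,1,0,0,-0.131],[-0,-3,1,0,0,-0.131],
[0,-3,1,0,0,-0.131],[1,-3,1,0,0,-0.131],[1,-3,2,0,0,-0.131],[2,-2,1,0,0,-0.131],[2,-3,1,0,0,-0.131],
[2,-2,1,0,0,-0.131],[2,-2,1,0,0,-0.131],[3,-1,1,0,0,-0.131],[3,-2,1,0,0,-0.131],[3,-0,1,0,0,-0.131],
[3,-1,1,0,0,-0.131],
end [520.8 116.5 129.8] 187.81256314627313
```

View pics/w4.png

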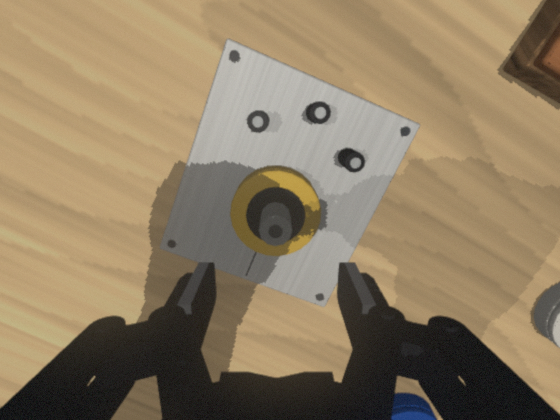

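View pics/t4.png

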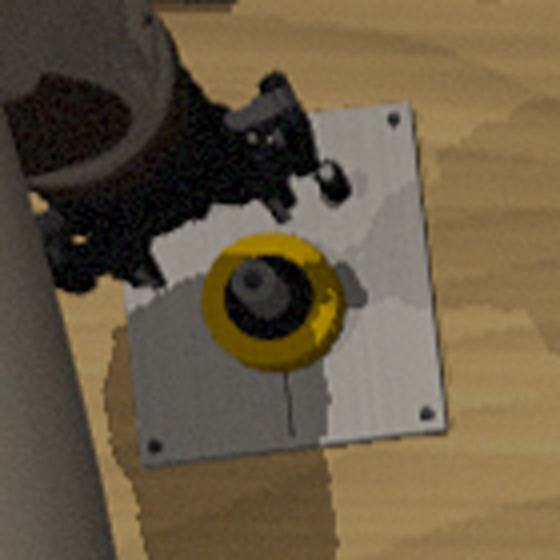

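The wrist picture shows the pad upright on the bed, with its hub top at (275,231) and all three rollers well ahead of it. The top view agrees. Next I'll close the fingers and turn to yaw 188 behind the pad.

Call:
servo_tool([
  [[-3,-1,1,0,0,-0.131],[-2,-2,1,0,0,-0.131],[-3,-2,1,0,0,-0.131],[-2,-2,1,0,0,-0.131],[-2,-2,1,0,0,-0.131]],
], gripper=0)

```text
time: 11.0
ee_pos: [0.5698, 0.1232, 0.1461]
tcp_rot: [-179.8, -0.0, 68.0]
wrist_force: [-0.2, -0.2, 0.8]
opening: 0.0002
```

Call:
servo_tool([
  [[-2,-3,1,0,0,-0.131],[-1,-3,1,0,0,-0.131],[-1,-3,1,0,0,-0.131],[0,-3,1,0,0,-0.131],[0,-3,1,0,0,-0.131]],
])

```text
time: 11.5
ee_pos: [0.554, 0.1212, 0.1412]
tcp_rot: [-179.9, -0.1, 105.6]
wrist_force: [0.5, -0.7, -0.4]
opening: -0.0
```

Call:
servo_tool([
  [[0,-3,1,0,0,-0.131],[1,-3,1,0,0,-0.131],[1,-3,2,0,0,-0.131],[2,-2,1,0,0,-0.131],[2,-3,1,0,0,-0.131]],
])

```text
time: 12.0
ee_pos: [0.5385, 0.1192, 0.1352]
tcp_rot: [-180.0, -0.1, 143.1]
wrist_force: [-0.3, -0.3, 0.5]
opening: -0.0001
```

Call:
servo_tool([
  [[2,-2,1,0,0,-0.131],[2,-2,1,0,0,-0.131],[3,-1,1,0,0,-0.131],[3,-2,1,0,0,-0.131],[3,0,1,0,0,-0.131]],
])

```text
time: 12.5
ee_pos: [0.5234, 0.1174, 0.1302]
tcp_rot: [179.9, -0.1, -179.4]
wrist_force: [-0.6, -0.3, -0.3]
opening: 0.0003
```

Call:
servo_tool([
  [[3,-1,1,0,0,-0.131],[0,0,0,0,0,0],[0,0,0,0,0,0]],
])

```text
time: 12.8
ee_pos: [0.5209, 0.1165, 0.1298]
tcp_rot: [179.9, -0.1, -172.4]
wrist_force: [0.2, -0.2, -0.1]
opening: 0.0004
```

```bash
python3 - <<'E'
from plan import *
print(np.round(bot.get_obs()["q"],1))
q=bot.camera("top"); save(q,"t5.png",(110,70,250,210),4)
p=bot.camera("scene"); save(p,"s5.png",(200,200,400,350),4)
a=np.radians(7.85);N=np.array([.625,.131]);d=np.array([np.cos(a),np.sin(a)])
s=N-.105*d
plan([(s[0],s[1],.045)],187.85,3)
E
```

```text
[12.6  2.1 -6.2 81.7  0.1  5. ]
t 12.9 pos [521.1 116.6 130. ] rot [ 1.7991e+02 -5.0000e-02 -1.7236e+02] F [-0.3 -0.5  0.1] open 0.00039650931937900856
[0,0,28.3,0,0,-2.096],[-0.1,0,28.4,0,0,-2.096],[-0,-0.1,28.3,0,0,-2.096],
end [520.9 116.7  45. ] 187.92077562539203
```

View pics/t5.png

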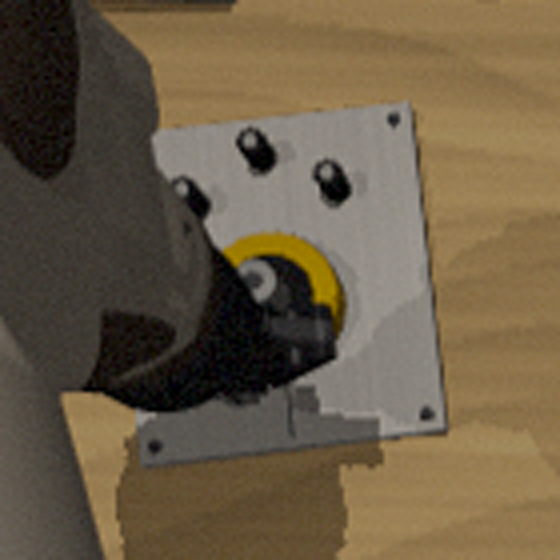

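View pics/s5.png

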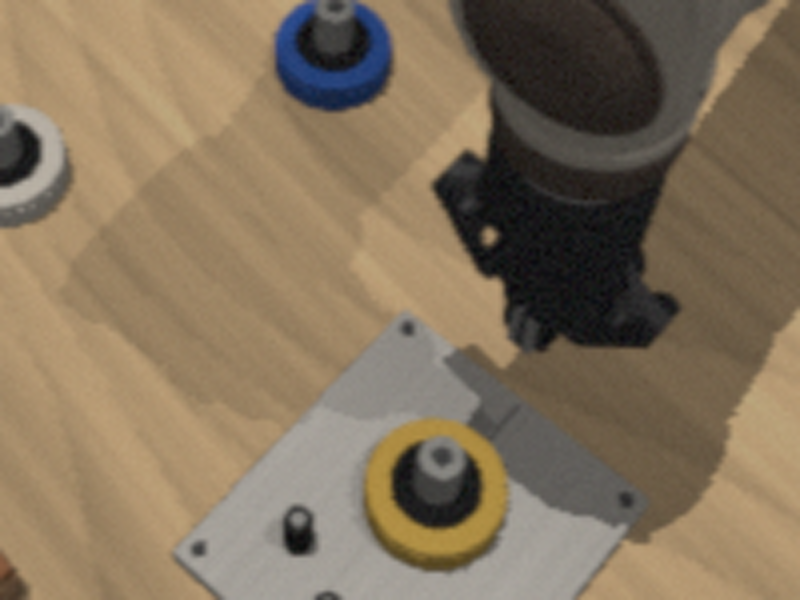

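Call:
servo_tool([
  [[0,0,25,0,0,0],[0,0,25,0,0,0],[0,0,20,0,0,0],[0,0,10,0,0,0],[0,0,5,0,0,0]],
])

```text
time: 13.4
ee_pos: [0.5208, 0.1166, 0.0445]
tcp_rot: [179.9, -0.1, -172.3]
wrist_force: [0.2, 0.2, 0.0]
opening: 0.0002
```

Call:
servo_tool([
  [[0,0,0,0,0,0],[0,0,0,0,0,0]],
])

```text
time: 13.6
ee_pos: [0.5216, 0.1168, 0.0463]
tcp_rot: [179.9, 0.1, -172.2]
wrist_force: [0.9, -0.5, -0.5]
opening: -0.0003
```

```bash
python3 - <<'E'
from plan import *
p=bot.camera("scene"); save(p,"s6.png",(220,220,370,360),5)
a=np.radians(7.85);N=np.array([.625,.131]);o=bot.get_obs();d=o["ee_pos"][:2]-N
print("nest frame",d@[np.cos(a),np.sin(a)],d@[-np.sin(a),np.cos(a)],o["ee_pos"],o["tcp_rot"],o["wrist_force"])
for r in(-.04,): print(proj(p,(N[0]+r*np.cos(a),N[1]+r*np.sin(a),.072)))
E
```

```text
nest frame -0.10425153081037633 6.933113014060072e-05 [0.52171594 0.11683    0.04643001] [ 1.79904630e+02  7.17566789e-02 -1.72201152e+02] [ 0.45630287 -0.70216048 -0.09615271]
[310.15819225 313.63944194]
```

View pics/s6.png

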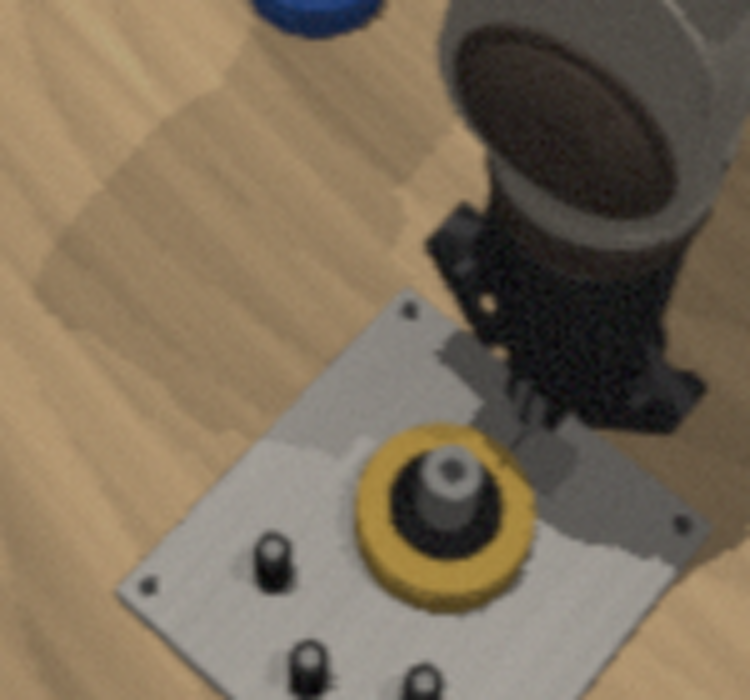

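The pad stands 4 cm short and free, and the closed fingers are behind it on the axis. I'll push along tool −x (nest +x).

Call:
servo_tool([
  [[-3,0,3,0,0,0],[-4,0,0,0,0,0],[-4,0,0,0,0,0],[-3,0,0,0,0,0],[-3,0,0,0,0,0]],
])

```text
time: 14.15
ee_pos: [0.538, 0.119, 0.0423]
tcp_rot: [179.9, -0.0, -172.2]
wrist_force: [-2.6, -0.1, 1.6]
opening: -0.0
```

Call:
servo_tool([
  [[-3,0,0,0,0,0],[-3,0,0,0,0,0],[-3,0,0,0,0,0],[-3,0,0,0,0,0],[-3,0,0,0,0,0]],
])

```text
time: 14.65
ee_pos: [0.553, 0.1211, 0.0423]
tcp_rot: [179.9, -0.0, -172.2]
wrist_force: [-2.5, 0.3, 1.7]
opening: 0.0007
```

Call:
servo_tool([
  [[-3,0,0,0,0,0],[-3,0,0,0,0,0],[-3,0,0,0,0,0],[-2,0,0,0,0,0],[0,0,0,0,0,0]],
])

```text
time: 15.15
ee_pos: [0.5641, 0.1226, 0.0423]
tcp_rot: [179.9, 0.0, -172.2]
wrist_force: [0.1, 0.3, 0.1]
opening: 0.0001
```

```bash
python3 - <<'E'
from plan import *
p=bot.camera("scene"); save(p,"s7.png",(220,220,370,360),5)
a=np.radians(7.85);N=np.array([.625,.131]);o=bot.get_obs();d=o["ee_pos"][:2]-N
print("nest frame",d@[np.cos(a),np.sin(a)],d@[-np.sin(a),np.cos(a)],o["ee_pos"],o["tcp_rot"],o["wrist_force"])
E
```

```text
nest frame -0.061568386402739435 -1.601971763583667e-05 [0.56401076 0.12257511 0.04228456] [ 1.79913151e+02  8.08208130e-03 -1.72186831e+02] [ 0.69769503  0.4401866  -0.65915653]
```

View pics/s7.png

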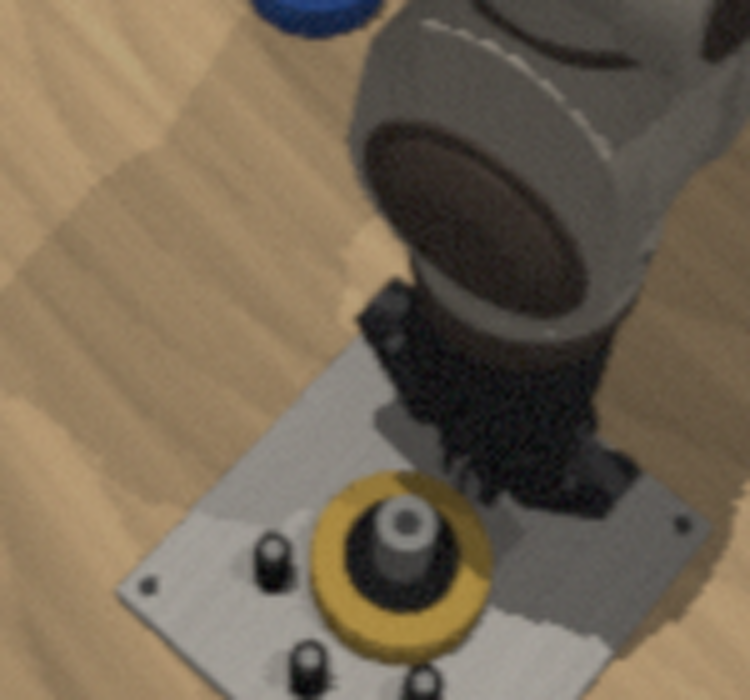

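Call:
servo_tool([
  [[-3,0,0,0,0,0],[-3,0,0,0,0,0],[-2,0,0,0,0,0]],
])

```text
time: 15.5
ee_pos: [0.5718, 0.1236, 0.0422]
tcp_rot: [179.9, -0.0, -172.2]
wrist_force: [-1.4, 0.3, 0.6]
opening: 0.0002
```

Call:
servo_tool([
  [[-1,0,0,0,0,0],[-1,0,0,0,0,0]],
])

```text
time: 15.7
ee_pos: [0.5736, 0.1239, 0.0423]
tcp_rot: [179.9, -0.0, -172.2]
wrist_force: [-0.9, -0.9, 0.1]
opening: -0.0001
```

Call:
servo_tool([
  [[-1,0,0,0,0,0]],
])

```text
time: 15.8
ee_pos: [0.5746, 0.124, 0.0423]
tcp_rot: [179.9, -0.0, -172.2]
wrist_force: [-1.7, -0.4, 0.1]
opening: -0.0004
```

Call:
servo_tool([
  [[-1,0,0,0,0,0]],
])

```text
time: 15.9
ee_pos: [0.5756, 0.1242, 0.0423]
tcp_rot: [179.9, -0.0, -172.2]
wrist_force: [-2.4, 0.3, 1.1]
opening: -0.0
```

Call:
servo_tool([
  [[-1,0,0,0,0,0]],
])

```text
time: 16.0
ee_pos: [0.5764, 0.1243, 0.0423]
tcp_rot: [179.9, -0.0, -172.2]
wrist_force: [-6.3, -1.4, 3.6]
opening: -0.0
```

Call:
servo_tool([
  [[-1,0,0,0,0,0]],
])

```text
time: 16.1
ee_pos: [0.5765, 0.1243, 0.0422]
tcp_rot: [179.9, -0.2, -172.2]
wrist_force: [-11.5, -2.0, 6.4]
opening: 0.0002
```

```bash
python3 - <<'E'
from plan import *
p=bot.camera("scene"); save(p,"s8.png",(240,290,340,380),7)
N=(.6255,.1319)
print(proj(p,(*N,.072)),(proj(p,(*N,.072))-[240,290])*7,bot.get_obs()["wrist_force"])
E
```

```text
[297.35570063 328.67478235] [401.48990444 270.72347648] [-8.62710866 -1.3491283   4.71598311]
```

View pics/s8.png

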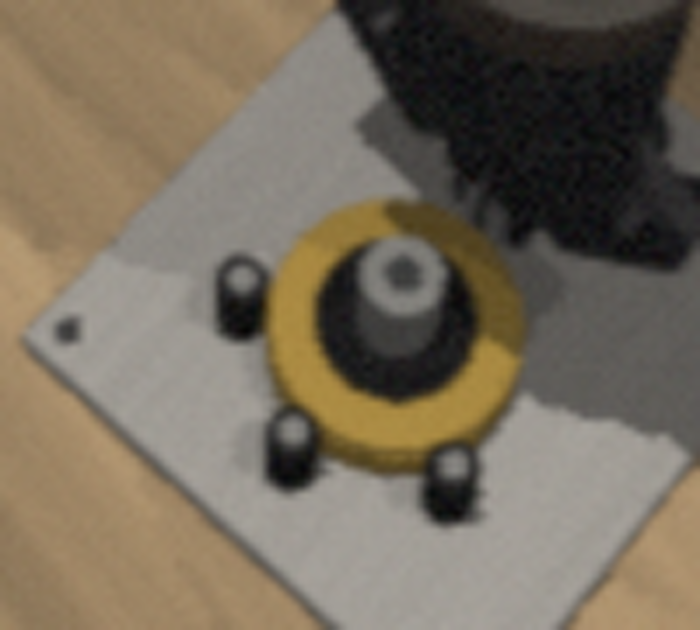

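The force rose to 11 N with no further motion, and the hub top is at (403,270) against (401,271) predicted for home. Retracting straight back.

Call:
servo_tool([
  [[2,0,0,0,0,0],[3,0,0,0,0,0],[6,0,0,0,0,0],[12,0,0,0,0,0],[15,0,0,0,0,0]],
])

```text
time: 16.65
ee_pos: [0.5396, 0.1192, 0.0423]
tcp_rot: [179.9, 0.0, -172.2]
wrist_force: [-0.9, 0.2, 1.6]
opening: -0.0001
```

Call:
servo_tool([
  [[10,0,-20,0,0,0],[20,0,-30,0,0,0],[30,0,-40,0,0,0],[30,0,-40,0,0,0],[30,0,-20,0,0,0]],
])

```text
time: 17.15
ee_pos: [0.4205, 0.1026, 0.1957]
tcp_rot: [179.9, 0.2, -172.2]
wrist_force: [0.7, 0.7, 0.5]
opening: 0.0008
```

Call:
servo_tool([
  [[30,0,0,0,0,0],[30,0,0,0,0,0],[30,0,0,0,0,0],[0,0,0,0,0,0],[0,0,0,0,0,0]],
])

```text
time: 17.65
ee_pos: [0.332, 0.0905, 0.1928]
tcp_rot: [179.9, 0.1, -172.2]
wrist_force: [-0.1, 0.4, -1.3]
opening: -0.0
```

```bash
python3 - <<'E'
from plan import *
import pickle
p=bot.camera("scene"); save(p,"s9.png",(240,290,340,380),7); save(p,"s9f.png")
q=bot.camera("top"); save(q,"t9.png",(140,85,220,165),7)
a=np.radians(7.85)
for N in((.6255,.1319),):
    for nm,c,o,k in(("scene",p,(240,290),7),("top",q,(140,85),7)):
        print(nm,"hubtop",(proj(c,(*N,.072))-o)*k,"foamtop",(proj(c,(*N,.037))-o)*k)
h=cv2.cvtColor(q["color"],cv2.COLOR_RGB2HSV);m=cv2.inRange(h,(20,120,60),(34,255,255));n,l,st,c=cv2.connectedComponentsWithStats(m[:190,:240]);i=1+np.argmax(st[1:,4])
cs=cv2.convexHull(np.argwhere(l==i)[:,::-1].astype(np.int32));print(st[i],cv2.minEnclosingCircle(np.array([ray(q,u,v,.037)[:2] for u,v in cs[:,0]],np.float32)))
for lab in("blue_pad_center","white_pad_center"): print(lab,[np.round(d["rect"]).tolist() for d in bot.look_for(q,lab)])
o=bot.get_obs();print(o["time"],o["ee_pos"],o["wrist_force"])
E
```

```text
scene hubtop [401.48990444 270.72347648] foamtop [394.76394142 316.01732302]
top hubtop [216.55286857 249.87470755] foamtop [245.05322865 283.91861986]
[158 110  36  35 604] ((0.6218605041503906, 0.13033714890480042), 0.04021928831934929)
blue_pad_center [[276.0, 197.0, 39.0, 34.0]]
white_pad_center [[305.0, 108.0, 32.0, 35.0]]
17.85 [0.33248077 0.09055366 0.19217471] [-0.0201481   0.25157644  0.3981441 ]
```

View pics/s9.png

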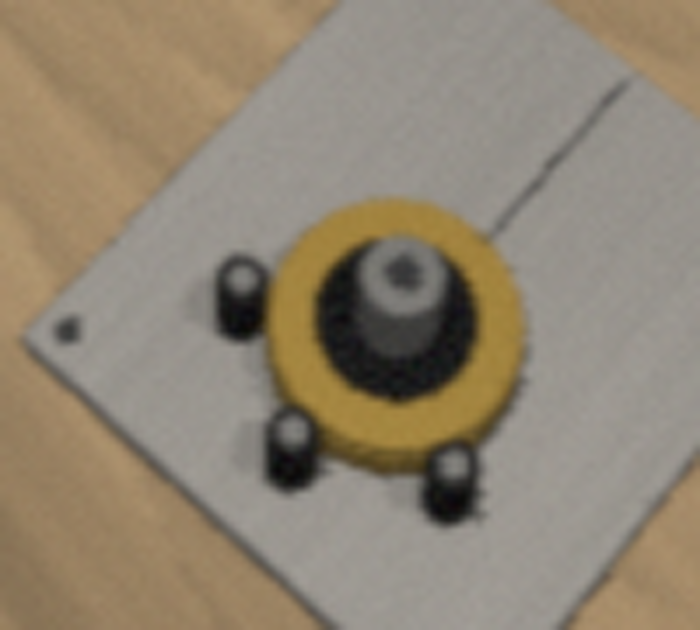

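View pics/t9.png

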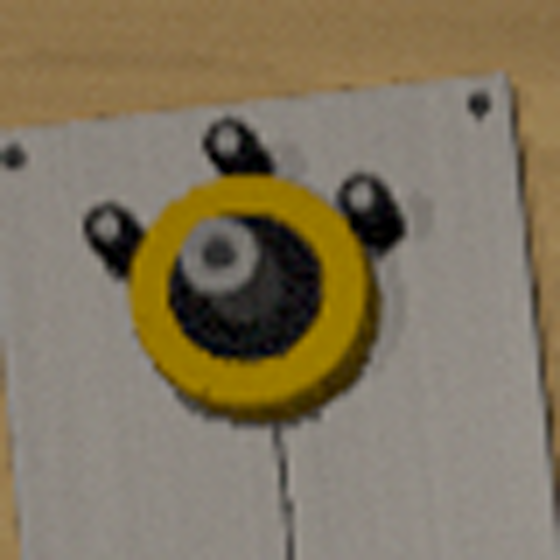

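```bash
python3 - <<'E'
from plan import *
from scipy.optimize import least_squares
p=bot.camera("scene");q=bot.camera("top");save(q,"t10.png",(150,95,210,150),10);save(p,"s10.png",(265,315,325,370),10)
a=np.radians(7.85);N=np.array((.6255,.1319))
for nm,c,o in(("scene",p,(265,315)),("top",q,(150,95))):
    P=lambda x,z:np.round((proj(c,(*x,z))-o+.5)*10)
    print(nm,[P(N+.0455*np.array([np.cos(a+k),np.sin(a+k)]),.044) for k in(0,np.pi/3,-np.pi/3)],"hub",P(N,.072),"hub 2mm short",P(N-.002*np.array([np.cos(a),np.sin(a)]),.072))
E
```

```text
scene [array([170., 364.]), array([401., 414.]), array([ 98., 147.])] hub [329. 142.] hub 2mm short [335. 134.]
top [array([227.,  99.]), array([ 55., 220.]), array([419., 179.])] hub [214. 262.] hub 2mm short [215. 271.]
```

View pics/t10.png

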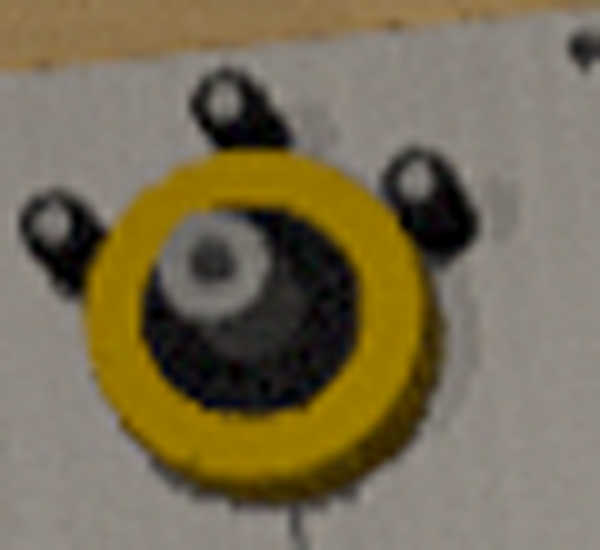

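View pics/s10.png

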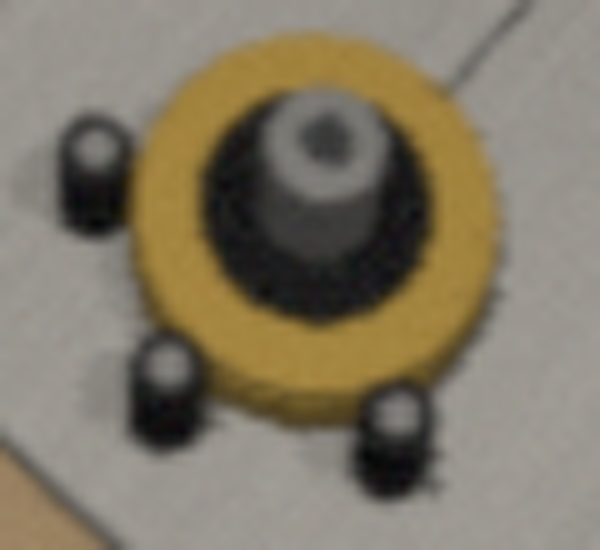

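Corrected for each camera's roller offset, the hub is at the home pixel to within about 0.5 mm in both views: top (213,264) against (211,265), and scene (325,142) against (328,142). The pad looks flat, touches all three rollers, and the arm is clear.

```bash
python3 -c "
from workcell import bot
print(bot.job_done(), bot.get_obs()['time'])"
```

```text
the job is handed in; nothing more can be done
the job is handed in; nothing more can be done
```

The middle-sized yellow pad now rests flat on the jig bed against all three rollers, and I handed the job in at about 18 s on the robot's clock.

- **Placing:** I gripped the pad by its hub, set it upright on the bed about 4 cm short of home, and let go. I then pushed it along the bed with the closed fingers low on the foam. It stopped against the rollers at about 11 N, and I backed the arm straight off.
- **Last checks:** In both the top and scene views the hub is within about 0.5 mm of home relative to the rollers. The wrist force was near zero with the arm well clear. The blue and white pads are where they were, within detection noise.
- **Checks that disagreed:**
    - A colour-only circle fit on the pad in the top view put it about 4 mm short and read 80 mm across instead of 75 mm. It also picked up the foam's side wall, so I went by the hub and roller comparison instead.
    - The wrist camera measured positions about 2 mm off the other cameras, which is within the stated calibration.
    - On the way to the jig, the last joint reached its 180° limit and left the tool short and tilted by 0.9°. I corrected that before setting the pad down.

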